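# Change over two battery packs in their charging docks

### The arm

A 6-joint arm with a two-finger parallel gripper is mounted at the origin on a cart in front of the work surface, level with it; the furniture and walls round the work are solid. World frame = base frame: x ahead of the robot, y to its left, z up, the work surface at z = 0. Lengths are in m, angles in rad, forces in N, time in s.
With the tool pointing down it reaches from about 0.275 to 0.825 m from the base axis. Payload 5.2 kg.
Tool frame: the origin (TCP) lies between the finger pads; the fingertips stand 17 mm ahead of it and the grasp point (between the pads) lies 2 mm behind it; z points along the fingers, y is the direction in which the jaws open and shut (so a half turn about z gives the same grasp; the last joint's range is limited). The gripper opens to 93 mm and grips with 3 to 60 N. Pads are 15 mm wide; open, the fingers measure 128 mm over their backs; the gripper's body (75 mm by 188 mm) begins 65 mm behind the grasp point.
Start: joints at [-1.449, 0.259, 1.535, -0, 1.348, -0.203], TCP at [0.176, -0.521, 0.236] pointing down, gripper open.
Joint ranges: [-3.14, 3.14], [-0.91, 2.08], [0.19, 2.58], [-1.22, 4.36], [0.22, 2.71], [-3.12, 3.12]. Speed limits (rad/s): [2.57, 2.57, 3.14, 3.14, 3.14, 3.14].

### API

Orientations are given as a rotation vector (axis times angle).
In Python, from bench import r gives the robot as it stands.
- The arm moves only by the shell command python3 -m jog 'ROWS' [OPENING]. ROWS is JSON, a list of rows, each a list of 2 entries, a list of its own where there are three numbers: the shift along the tool's x, y, z in cm, then the turn about the tool's z in rad. In form: [[[dx, dy, dz], turn], ...]. A call has 1 to 10 rows; each row shifts and turns the commanded pose from where the row before left it, along the tool's axes as they then stand; what a row does not reach is not made up. A row lasts 1/10 s, in which the tool goes at most 50 mm and 8.59 degrees, less where a joint would pass 70% of its speed; a pose out of reach is approached as far as the arm can. A call is refused whole if a number of a shift passes 5 or a number of a turn 0.15, either way. A call with a gripper value outside its range is refused whole. OPENING is the closure, from -1 (fully open) to 1 (shut), set as the call begins (- or left out, the last holds). The fingers move at their own pace and stop on an object; the grip force is fixed at half the most. Time passes only in rows, so rows that do not move let the fingers close. It gives the time, the measured TCP pose, the force and the opening at its end, in the units of the state.
- r.observe(): the state, without advancing time (a new reading comes with each control period).
- r.capture(name): name is "side" or "top"; returns the picture (420x560x3 uint8, red, green, blue); there is no depth.
- r.calibration(name): a dict with "vertical_fov" (degrees; the focal length in pixels is half the picture's height over the tangent of half this angle, whatever the lens; pixels are square), "cx", "cy" (the principal point, pixels), "rvec" (rotation vector, rad) and "tvec" (3), from world to camera coordinates, as OpenCV has them. Camera axes: x right, y down, z forward; pixel columns grow to the right and rows downward; lengths in m; the calibration is good to about 2 mm. A picture is of the moment at which its call begins. calibration takes no time and is no camera call.
- r.sign_off(): hands the job in, once; it reports no verdict.
The state is a dict: "clock": time; "joint_positions": joint angles; "joint_velocities": joint speeds; "tau": joint torques, N m; "ee_pos": TCP position; "tool_rot": TCP orientation; "force": force on the tool from outside, world axes, zero at the start; "moment": the same for the moment, N m; "grip_width": finger opening in m.
Only numpy, scipy, OpenCV 4.12 (cv2) and the standard library are available. Lean on these libraries where they do the work, as an engineer would, in place of code of your own. Each camera call takes 0.05 s, during which the arm holds its last target. There are 200 camera calls.

### The job

Two battery packs of the cordless mixer sit in two charging docks on the worktop: one is locked home, the other stands out of its dock towards you. Slide the one that stands out along its rail until it is fully home and its spring catch clicks, so that it charges; and press the catch key beside the locked one so that it springs out, leaving it standing out on its rail, ready to be taken. Either may be done first.

Things in the scene. Friction and masses are not known exactly. Their poses are not given: they have to be found in the camera images.
- dock_a: White rail dock, pack locked home, fixed. Origin on the worktop under the middle of a pack fully home; x along the rail from mouth (-80 mm, robot's side) to back stop (face +42), y left, z up. Lips each side, top z=28, hold the pack's foot: it only slides in x. Catch key: grey, 22x18 mm, left of the rail, top centre (-43, 51.5, 40); 9 mm down (1 to 2.5 N) frees the pack, springs back.
- dock_b: Twin of dock_a, its pack standing out. In both docks a plunger in the back stop pushes the pack to the mouth (3 N at home) and drives a freed pack out by about 25 mm within 0.6 s. A pack pushed home along +x pushes the catch down itself (about 8 N in all, more at speed), the catch snaps up behind it; it can go to x = +2 mm (back stop) and then rests locked at x = -1 mm.
- pack_a_mid (a point): Black battery pack, locked home in dock_a at the start. Length 80 mm (x), body 46 wide (y), foot 62 wide, 42 high; 0.16 to 0.26 kg. Point: its middle, half-way up, 35 mm above the worktop; axes as its dock's. Top 56 mm above the worktop. Rear face, at the mouth's side, 40 mm behind the point (-x), bare from 28 to 56 mm above the worktop.
- pack_b_mid (a point): Twin of the other pack, same sizes and point; at the start it stands 29 to 33 mm out of home (towards -x, the mouth) in dock_b, already on the rail, its rear face then about 71 mm behind dock_b's origin.

How it is judged:
By the outcome, as a careful person would: the job done as asked, in the order asked, and still so for the second after the job is handed in, with the robot touching nothing.
It also fails if it takes over 40 s, if anything falls off the work surface, if the arm or the gripper's body presses on something with over 40 N, if the wrist force passes 120 N, or if a joint passes its speed limit or range.

## Working session

There is one attempt and no reset: what is moved stays moved. The work goes in short steps, Python scripts to look and compute and a shell command to move; the robot and the scene stay as the last step left them, time stands still between calls to the robot, and variables do not carry over. Pictures are saved under pics/ and viewed, about 8 in all and at most 12, crops included, and the job is handed in when it is done.

```bash
mkdir -p pics; ls
python3 - <<'E'
from bench import r
import cv2
for n in("side","top"):
    cv2.imwrite(f"pics/{n}0.png",r.capture(n)[:,:,::-1]); print(r.calibration(n))
print(r.observe())
E
```

```text
pics
{'vertical_fov': 51.22472844478507, 'cx': 277.67311971677947, 'cy': 205.84230631122728, 'rvec': array([ 0.03762584, -2.74196979,  1.45108901]), 'tvec': array([0.56503683, 0.04872853, 0.84965413])}
{'vertical_fov': 54.10268554769147, 'cx': 280.44571589241156, 'cy': 214.5426504257496, 'rvec': array([ 2.23138839, -2.18268813,  0.20339926]), 'tvec': array([-0.03139507,  0.54260208,  0.86839205])}
{'clock': 0.1, 'joint_positions': array([-1.44881517e+00,  2.59240459e-01,  1.53593768e+00, -1.59744201e-06,
        1.34802103e+00, -2.02774104e-01]), 'joint_velocities': array([-0.0012246 , -0.00088802, -0.00086651, -0.00180393,  0.0004074 ,
       -0.00102615]), 'tau': array([ 1.82794247e-03, -4.38211799e+01, -2.84642243e+01,  7.20888027e-02,
        3.62928689e-02, -5.01181364e-05]), 'ee_pos': array([ 0.17547082, -0.52077678,  0.23493123]), 'tool_rot': array([-3.09868294e+00, -5.07626652e-01, -9.94173794e-05]), 'force': array([-1.38727767,  0.26887664, -0.41385296]), 'moment': array([-0.02357804, -0.03444002,  0.04502057]), 'grip_width': 0.0927532894050345}
```

View pics/top0.png

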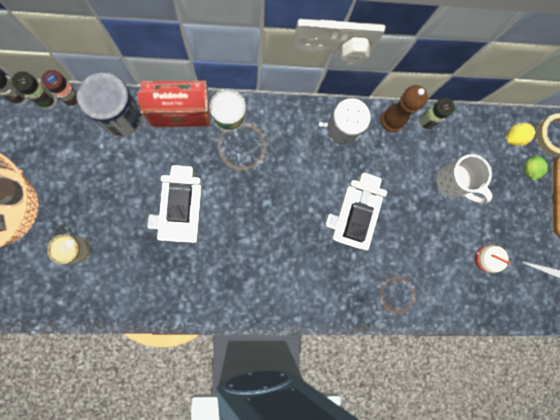

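View pics/side0.png

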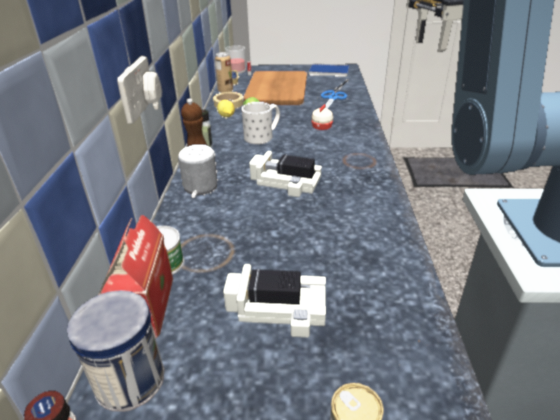

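The top view (up is world +x, left is +y) shows the left dock near (180,205) with its pack against the back stop, so it's dock_a. The right dock near (357,215) has a gap behind its pack, so it's dock_b. Next I'll enlarge both.

Run:
```python
import cv2,numpy as np
t=cv2.imread("pics/top0.png");s=cv2.imread("pics/side0.png")
def c(i,x,y,w,h,f): return cv2.resize(i[y:y+h,x:x+w],None,fx=f,fy=f,interpolation=cv2.INTER_CUBIC)
cv2.imwrite("pics/c1.png",np.hstack([c(t,140,155,80,100,5),c(t,315,160,80,100,5)]))
cv2.imwrite("pics/c2.png",np.hstack([c(s,215,255,130,90,4)[:,:],c(s,240,140,65,60,6)[:360,:280]]) if 0 else c(s,215,255,130,90,6))
```

```text
(no output)
```

View pics/c1.png

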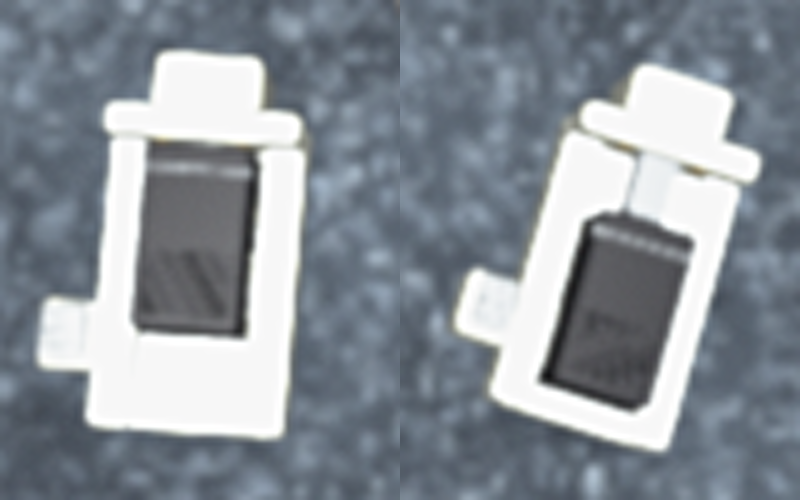

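Run:
```python
import cv2,numpy as np
s=cv2.imread("pics/side0.png")
def c(i,x,y,w,h,f): return cv2.resize(i[y:y+h,x:x+w],None,fx=f,fy=f,interpolation=cv2.INTER_CUBIC)
a=c(s,220,260,110,75,5);b=c(s,245,145,80,50,5)
o=np.zeros((625,550,3),np.uint8);o[:375]=a;o[375:,:400]=b
cv2.imwrite("pics/c3.png",o[:600])
```

```text
(no output)
```

View pics/c3.png

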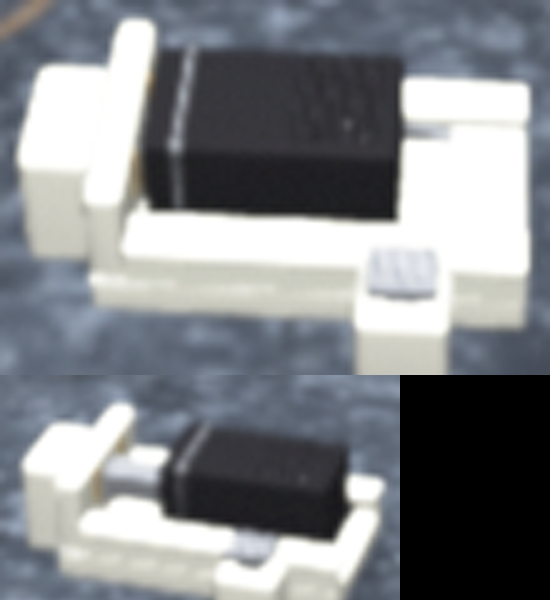

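```bash
cat > fit.py <<'E'
import numpy as np,cv2
from scipy.optimize import least_squares
from bench import r
C={n:r.calibration(n) for n in("side","top")}
def proj(n,P):
    c=C[n]; f=210/np.tan(np.radians(c["vertical_fov"])/2)
    K=np.array([[f,0,c["cx"]],[0,f,c["cy"]],[0,0,1]])
    return cv2.projectPoints(np.array(P,float),c["rvec"],c["tvec"],K,None)[0][:,0]
def world(p,L): 
    x,y,a=p; L=np.array(L)/1000; c,s=np.cos(a),np.sin(a)
    return np.c_[x+c*L[:,0]-s*L[:,1],y+s*L[:,0]+c*L[:,1],L[:,2]]
def loc(d): return [(d-40,23,56),(d-40,-23,56),(d+40,23,56),(d+40,-23,56),(-43,51.5,40)]
E
python3 - <<'E'
from fit import *
for n in C:
    R=cv2.Rodrigues(C[n]["rvec"])[0];print(n,-R.T@C[n]["tvec"])
o=lambda off,L:np.array(off)+np.array(L)/5
D={"A":dict(top=o((140,155),[(135,327),(243,332),(148,145),(258,150),(64,333)]),side=o((220,260),[(398,158),(403,55),(146,150),(160,50),(403,270)])),
"B":dict(top=o((315,160),[(146,378),(240,408),(190,218),(292,240),(90,300)]),side=o((245,145),[(335,107),(350,65),(165,95),(195,50),(252,170)]))}
for k,d in D.items():
    f=lambda p:np.concatenate([(proj(n,world(p[:3],loc(p[3] if k=="B" else -1)))-d[n]).ravel() for n in d])
    s=least_squares(f,[.5,.15 if k=="A" else -.15,0,-31],loss="soft_l1");print(k,s.x,"\n",f(s.x).reshape(2,5,2).round(1).tolist())
    print("key",world(s.x,[(-43,51.5,40)]),"rear",world(s.x,[((s.x[3] if k=="B" else -1)-40,0,42)]))
E
```

```text
side [0.52560494 0.69680006 0.53081292]
top [0.45145774 0.05330894 0.91806943]
A [  0.56123247   0.19805195  -0.04455761 -31.        ] 
 [[[-2.7, 0.3], [-1.7, 0.8], [-1.8, -1.5], [-1.4, -0.8], [-0.9, -0.3]], [[0.8, -1.8], [1.0, -2.0], [-1.5, -2.5], [-0.3, -3.0], [0.3, -2.4]]]Traceback (most recent call last):
  File "<stdin>", line 10, in <module>
  File "fit.py", line 10, in world
    x,y,a=p; L=np.array(L)/1000; c,s=np.cos(a),np.sin(a)
    ^^^^^
ValueError: too many values to unpack (expected 3)
```

Run:
```python
from fit import *
o=lambda off,L:np.array(off)+np.array(L)/5
D={"A":dict(top=o((140,155),[(135,327),(243,332),(148,145),(258,150),(64,333)]),side=o((220,260),[(398,158),(403,55),(146,150),(160,50),(403,270)])),
"B":dict(top=o((315,160),[(146,378),(240,408),(190,218),(292,240),(90,300)]),side=o((245,145),[(335,107),(350,65),(165,95),(195,50),(252,170)]))}
for k,d in D.items():
  for v in (["top"],["side"],["top","side"]):
    dd=lambda p:p[3] if k=="B" else -1
    f=lambda p:np.concatenate([(proj(n,world(p[:3],loc(dd(p))))-d[n]).ravel() for n in v])
    s=least_squares(f,[.5,.15 if k=="A" else -.15,0,-31],loss="soft_l1");print(k,v,s.x.round(4),"\n",f(s.x).reshape(-1,5,2).round(1).tolist())
    print("key",world(s.x[:3],[(-43,51.5,40)]).round(4),"rear",world(s.x[:3],[(dd(s.x)-40,0,42)]).round(4))
```

```text
A ['top'] [  0.5608   0.1946  -0.0407 -31.    ] 
 [[[-0.9, 0.6], [0.0, 1.0], [-0.2, -1.2], [0.2, -0.6], [0.8, 0.1]]]
key [[0.52   0.2478 0.04  ]] rear [[0.5199 0.1963 0.042 ]]
A ['side'] [  0.5616   0.203   -0.0357 -31.    ] 
 [[[0.7, 0.4], [0.7, -0.1], [-2.0, -0.0], [-0.9, -0.8], [0.4, 0.0]]]
key [[0.5204 0.256  0.04  ]] rear [[0.5206 0.2045 0.042 ]]
A ['top', 'side'] [  0.5612   0.1981  -0.0446 -31.    ] 
 [[[-2.7, 0.3], [-1.7, 0.8], [-1.8, -1.5], [-1.4, -0.8], [-0.9, -0.3]], [[0.8, -1.8], [1.0, -2.0], [-1.5, -2.5], [-0.3, -3.0], [0.3, -2.4]]]
key [[0.5206 0.2514 0.04  ]] rear [[0.5203 0.1999 0.042 ]]
B ['top'] [  0.5603  -0.1943  -0.2804 -32.5442] 
 [[[-1.0, 0.9], [0.5, 1.3], [0.4, -2.6], [0.1, -0.6], [-0.2, -0.1]]]
key [[ 0.5332 -0.1329  0.04  ]] rear [[ 0.4906 -0.1742  0.042 ]]
B ['side'] [  0.5617  -0.1903  -0.2193 -35.0364] 
 [[[0.5, 1.2], [1.4, -0.0], [-0.6, -0.2], [-1.5, -0.5], [0.0, -0.3]]]
key [[ 0.531  -0.1307  0.04  ]] rear [[ 0.4885 -0.174   0.042 ]]
B ['top', 'side'] [  0.5601  -0.1937  -0.2632 -33.5785] 
 [[[-0.9, 1.7], [0.8, 1.8], [-0.1, -1.9], [-0.3, -0.3], [-0.2, 0.5]], [[-0.2, 1.0], [1.5, -0.1], [-0.8, -1.1], [-0.9, -1.2], [-0.4, -0.8]]]
key [[ 0.532  -0.1328  0.04  ]] rear [[ 0.4891 -0.1746  0.042 ]]
```

```bash
cat > go.py <<'E'
import sys,numpy as np
from bench import r
from scipy.spatial.transform import Rotation as R
s=r.observe();M=R.from_rotvec(s["tool_rot"]).as_matrix();yaw=np.arctan2(M[1,0],M[0,0])
print("t",s["clock"],s["ee_pos"].round(4),"yaw",yaw.round(4),"F",s["force"].round(2),"grip",round(s["grip_width"],4))
if len(sys.argv)>1:
    t=np.array(list(map(float,sys.argv[1:4])));print("tool delta cm",(100*M.T@(t-s["ee_pos"])).round(2))
E
python3 -m jog '[[[3.74,-2.52,0],0],[[3.74,-2.52,0],0],[[3.74,-2.52,0],0],[[3.74,-2.52,0],0],[[3.74,-2.52,0],0],[[3.74,-2.52,0],0],[[3.74,-2.52,0],0],[[3.74,-2.52,0],0],[[3.74,-2.52,0],0],[[3.74,-2.52,0],0]]' 1
python3 -m jog '[[[0,0,2],0.12],[[0,0,2],0.12],[[0,0,2],0.12],[[0,0,2],0.12],[[0,0,2],0.115],[[0,0,0],0],[[0,0,0],0],[[0,0,0],0]]'
python3 go.py 0.45 -0.163 0.055
```

```text
clock: 1.1
ee_pos: [0.4502, -0.1613, 0.2355]
tool_rot: [-3.1, -0.508, 0.0]
force: [0.8, -1.0, -0.1]
grip_width: 0.0175
clock: 1.9
ee_pos: [0.4502, -0.1635, 0.1366]
tool_rot: [3.113, -0.42, 0.002]
force: [0.3, -0.2, -0.1]
grip_width: 0.0004
t 1.9 [ 0.4502 -0.1635  0.1366] yaw -0.268 F [ 0.27 -0.25 -0.13] grip 0.0004
tool delta cm [-0.04 -0.05  8.16]
```

```bash
python3 -m jog '[[[0,0,2],0],[[0,0,2],0],[[0,0,2],0],[[0,0,1.4],0],[[0,0,0.7],0],[[0,0,0],0],[[0,0,0],0]]'
python3 - <<'E'
from bench import r
import cv2,numpy as np
def c(i,x,y,w,h,f): return cv2.resize(i[y:y+h,x:x+w],None,fx=f,fy=f,interpolation=cv2.INTER_CUBIC)[:,:,::-1]
cv2.imwrite("pics/d1.png",np.hstack([c(r.capture("side"),240,130,100,100,4),c(r.capture("top"),300,160,100,100,4)]))
E
python3 go.py
```

```text
clock: 2.6
ee_pos: [0.4502, -0.1635, 0.0556]
tool_rot: [3.112, -0.422, 0.002]
force: [-0.3, -0.7, 0.7]
grip_width: 0.0007
t 2.7 [ 0.4503 -0.1635  0.0557] yaw -0.2699 F [-0.52  0.69 -0.8 ] grip 0.0006
```

View pics/d1.png

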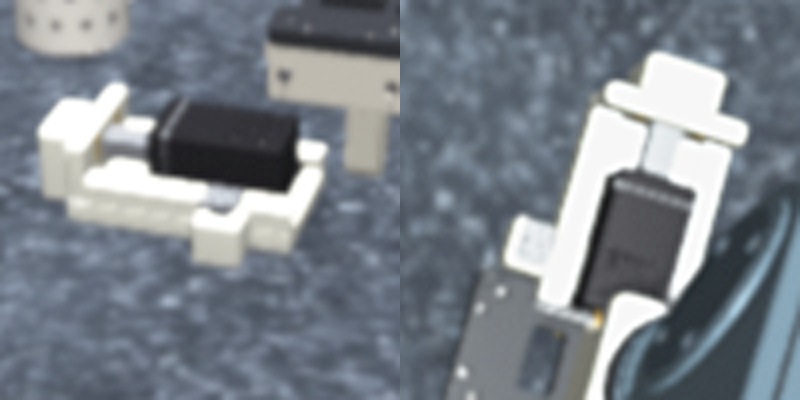

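Seen from the side, the closed fingertip at about (368,170) is above lip height, behind the pack and in line with the rail. I'll push along the rail, slowly once it makes contact.

```bash
python3 -m jog '[[[1,0,0],0],[[1,0,0],0],[[0.5,0,0],0],[[0.3,0,0],0],[[0.3,0,0],0],[[0.3,0,0],0],[[0.3,0,0],0],[[0.3,0,0],0],[[0.3,0,0],0],[[0.3,0,0],0]]'
python3 -m jog '[[[0.3,0,0],0],[[0.3,0,0],0],[[0.3,0,0],0],[[0.3,0,0],0]]'; python3 go.py
```

```text
clock: 3.7
ee_pos: [0.492, -0.1744, 0.0544]
tool_rot: [-3.112, 0.423, 0.007]
force: [-5.7, 1.5, 5.7]
grip_width: 0.0004
clock: 4.1
ee_pos: [0.5038, -0.1778, 0.0544]
tool_rot: [-3.112, 0.423, 0.006]
force: [-5.9, 1.6, 3.7]
grip_width: 0.0005
t 4.1 [ 0.5038 -0.1778  0.0544] yaw -0.27 F [-5.91  1.6   3.72] grip 0.0005
```

```bash
for i in 1 2 3; do python3 -m jog '[[[0.2,0,0],0],[[0.2,0,0],0]]' | egrep 'ee_pos|force'; done; python3 go.py
```

```text
ee_pos: [0.5077, -0.1789, 0.0544]
force: [-6.1, 0.8, 4.0]
ee_pos: [0.5114, -0.1799, 0.0544]
force: [-6.4, 1.2, 5.3]
ee_pos: [0.5136, -0.1804, 0.0542]
force: [-14.5, 3.4, 11.3]
t 4.7 [ 0.5136 -0.1804  0.0542] yaw -0.2698 F [-14.47   3.42  11.33] grip 0.0004
```

```bash
for i in 1 2 3; do python3 -m jog '[[[0.1,0,0],0],[[0,0,0],0]]' | egrep 'ee_pos|force'; done
```

```text
ee_pos: [0.5137, -0.1804, 0.0542]
force: [-13.5, 2.6, 10.7]
ee_pos: [0.5137, -0.1803, 0.0542]
force: [-15.6, 2.8, 13.1]
ee_pos: [0.5138, -0.1803, 0.0542]
force: [-18.5, 3.6, 16.1]
```

```bash
python3 -m jog '[[[-0.5,0,0],0],[[-1,0,0],0],[[-2,0,0],0],[[-2,0,-1],0],[[0,0,-5],0],[[0,0,-5],0],[[0,0,0],0],[[0,0,0],0]]'; python3 go.py
python3 - <<'E'
from bench import r
import cv2,numpy as np
def c(i,x,y,w,h,f): return cv2.resize(i[y:y+h,x:x+w],None,fx=f,fy=f,interpolation=cv2.INTER_CUBIC)[:,:,::-1]
cv2.imwrite("pics/d2.png",np.hstack([c(r.capture("side"),240,130,100,100,4),c(r.capture("top"),300,160,100,100,4)]))
E
```

```text
clock: 6.1
ee_pos: [0.4679, -0.1685, 0.1661]
tool_rot: [3.111, -0.423, 0.007]
force: [-1.1, -1.1, -0.3]
grip_width: 0.0002
t 6.1 [ 0.4679 -0.1685  0.1661] yaw -0.2702 F [-1.07 -1.08 -0.31] grip 0.0002
```

View pics/d2.png

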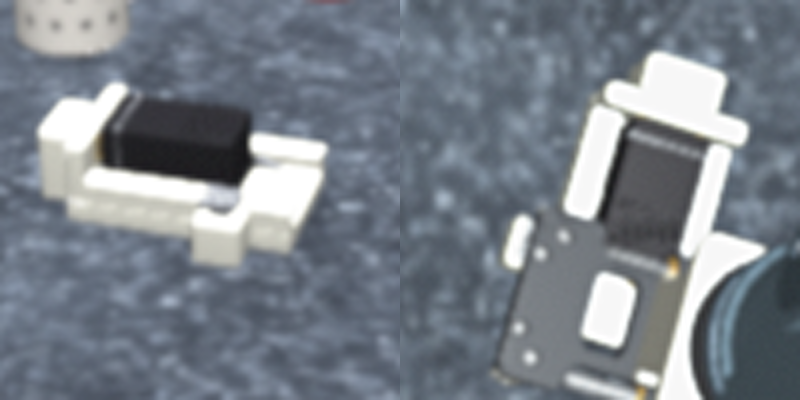

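The pack stays against dock_b's back stop with no gap and with the arm clear, so it's locked home. Next is dock_a's key.

```bash
python3 -m jog '[[[-0.62,-4.18,0],0],[[-0.62,-4.18,0],0],[[-0.62,-4.18,0],0],[[-0.62,-4.18,0],0],[[-0.62,-4.18,0],0],[[-0.62,-4.18,0],0],[[-0.62,-4.18,0],0],[[-0.62,-4.18,0],0],[[-0.62,-4.18,0],0],[[-0.62,-4.18,0],0]]' >/dev/null
python3 -m jog '[[[0,0,2],-0.115],[[0,0,2],-0.114],[[0,0,2],0],[[0,0,1],0],[[0,0,0.6],0],[[0,0,0],0],[[0,0,0],0]]'; python3 go.py 0.520 0.251 0.065;python3 - <<'E'
from bench import r
import cv2,numpy as np
def c(i,x,y,w,h,f): return cv2.resize(i[y:y+h,x:x+w],None,fx=f,fy=f,interpolation=cv2.INTER_CUBIC)[:,:,::-1]
cv2.imwrite("pics/d3.png",np.hstack([c(r.capture("side"),220,230,130,110,5)]))
E
```

```text
clock: 7.9
ee_pos: [0.5192, 0.2515, 0.089]
tool_rot: [-3.141, 0.065, -0.001]
force: [-0.6, -0.6, -0.1]
grip_width: 0.0002
t 7.9 [0.5192 0.2515 0.089 ] yaw -0.0416 F [-0.62 -0.61 -0.06] grip 0.0002
tool delta cm [0.08 0.04 2.4 ]
```

View pics/d3.png

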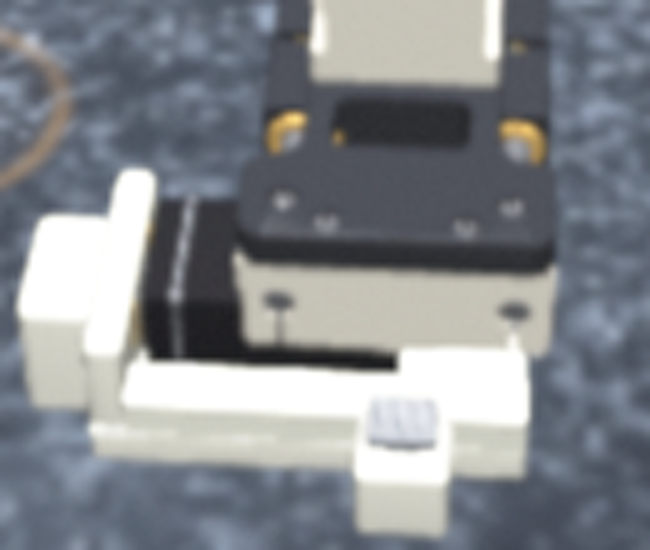

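The gripper body hides the fingertip here, but its centre column (about 395) matches the key's (about 403). I'll go down slowly and watch the force.

```bash
python3 -m jog '[[[0.08,0,1],0],[[0,0,1],0],[[0,0,0.8],0],[[0,0,0.1],0],[[0,0,0],0]]' | egrep 'ee_pos|force'
for i in 1 2 3 4; do python3 -m jog '[[[0,0,0.1],0],[[0,0,0.1],0]]'| egrep 'ee_pos|force'; done
```

```text
ee_pos: [0.5192, 0.2514, 0.059]
force: [0.0, -0.3, 0.6]
ee_pos: [0.5198, 0.2516, 0.0579]
force: [-0.1, 0.2, 0.1]
ee_pos: [0.5198, 0.2516, 0.056]
force: [-0.5, -0.3, 1.7]
ee_pos: [0.5198, 0.2516, 0.0539]
force: [-0.1, 0.2, 2.7]
ee_pos: [0.5198, 0.2516, 0.0517]
force: [0.9, 0.3, 2.6]
```

```bash
for i in 1 2 3; do python3 -m jog '[[[0,0,0.1],0],[[0,0,0.1],0]]'| egrep 'ee_pos|force'; done; python3 -m jog '[[[0,0,0],0],[[0,0,0],0],[[0,0,0],0],[[0,0,0],0],[[0,0,0],0],[[0,0,0],0],[[0,0,0],0],[[0,0,0],0]]'| egrep 'ee_pos|force';python3 - <<'E'
from bench import r
import cv2,numpy as np
def c(i,x,y,w,h,f): return cv2.resize(i[y:y+h,x:x+w],None,fx=f,fy=f,interpolation=cv2.INTER_CUBIC)[:,:,::-1]
cv2.imwrite("pics/d4.png",np.hstack([c(r.capture("side"),220,250,110,100,3.5),c(r.capture("top"),130,155,110,100,3.5)]))
E
```

```text
ee_pos: [0.5198, 0.2516, 0.0496]
force: [1.3, -0.1, 0.8]
ee_pos: [0.5198, 0.2517, 0.0479]
force: [-0.8, 1.2, 9.1]
ee_pos: [0.5198, 0.2518, 0.0473]
force: [-5.1, 1.1, 20.4]
ee_pos: [0.5198, 0.2518, 0.0476]
force: [-3.5, -0.5, 15.7]
```

View pics/d4.png

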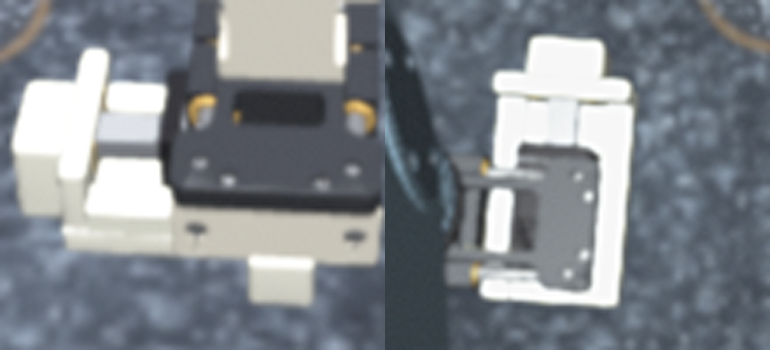

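The plunger now shows in the gap at the back stop, so the pack has sprung out. I'll lift off and run the final check.

```bash
python3 -m jog '[[[0,0,-1],0],[[0,0,-4],0],[[0,0,-5],0],[[0,0,-5],0],[[-4,0,0],0],[[-4,0,0],0],[[-4,0,0],0],[[-4,0,0],0],[[-4,0,0],0],[[0,0,0],0]]';python3 - <<'E'
from bench import r
import cv2,numpy as np
def c(i,x,y,w,h,f): return cv2.resize(i[y:y+h,x:x+w],None,fx=f,fy=f,interpolation=cv2.INTER_CUBIC)[:,:,::-1]
s,t=r.capture("side"),r.capture("top")
cv2.imwrite("pics/d5.png",np.vstack([np.hstack([c(s,220,250,120,90,3),c(t,130,155,120,90,3)]),np.hstack([c(s,230,130,120,90,3),c(t,300,160,120,90,3)])]))
E
python3 go.py
```

```text
clock: 11.75
ee_pos: [0.3143, 0.259, 0.195]
tool_rot: [3.14, -0.061, -0.007]
force: [0.6, -1.1, -0.4]
grip_width: 0.0009
t 11.85 [0.3193 0.2597 0.1958] yaw -0.0399 F [ 1.03 -0.14 -0.46] grip 0.0008
```

View pics/d5.png

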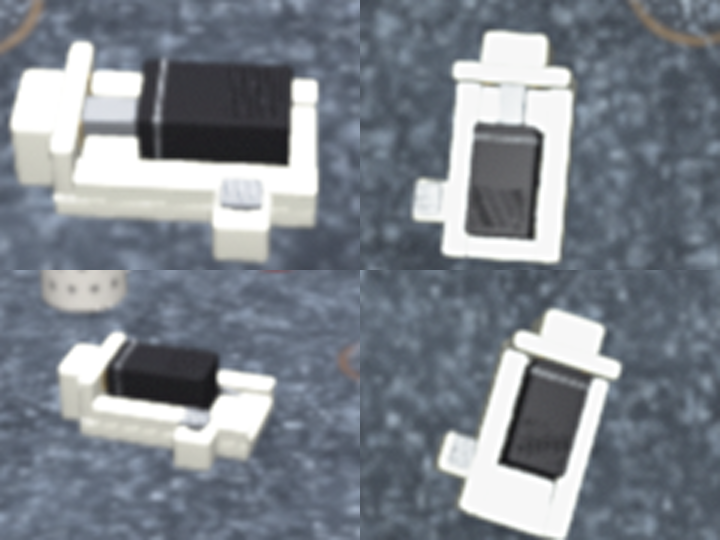

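Pack A stands out on its rail with its key sprung back up. Pack B is home, and the arm touches nothing.

```bash
python3 -c "from bench import r; print(r.sign_off())"
```

```text
the job is handed in; nothing more can be done
None
```

Both jobs are done and handed in, with the robot's clock at about 12 s of the 40 s allowed.

- **Dock_b:** I pushed the pack that stood out along its rail with the closed fingers until it hit the back stop, at about 18 N along the rail. It stayed home after I backed off, so the catch holds it against the plunger; I had no direct signal of the click itself.
- **Dock_a:** I pressed the catch key about 9 mm. It gave about 3 N on the way down, and about 20 N at most when it bottomed out. The pack sprang out and stands on its rail, and the key came back up.
- **Last checks:** The final side and top pictures show both packs as asked. The arm stands clear, with only about 1 N on the force reading.
- **Disagreements:** The two cameras differed by up to about 8 mm sideways on dock_a's position, so I aimed between them, and the key still pressed properly. The push on pack B also showed an upward force of up to 16 N that I couldn't explain. It was gone once I backed off.

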